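Sweep worn parts into the pan

ROBOT

A 6-joint arm with a two-finger parallel gripper is mounted at the origin on a cart in front of the work surface, level with it; the furniture and walls round the work are solid. World frame = base frame: x ahead of the robot, y to its left, z up, the work surface at z = 0. Lengths are in m, angles in rad, forces in N, time in s.
With the tool pointing down it reaches from about 0.35 to 0.775 m from the base axis. Payload 7.3 kg.
Tool frame: the origin (TCP) lies between the finger pads; the fingertips stand 19 mm ahead of it and the grasp point (between the pads) is the TCP; z points along the fingers, y is the line along which they close (so a half turn about z gives the same grasp; the last joint's range is limited). The gripper opens to 92 mm and grips with 3 to 60 N. Pads are 19 mm wide; open, the fingers measure 130 mm over their backs; the gripper's body (75 mm by 190 mm) begins 47 mm behind the grasp point.
Start: joints at [-1.381, 0.342, 1.524, -0, 1.275, -0.146], TCP at [0.173, -0.496, 0.246] pointing down, gripper open.
Joint ranges: [-2.53, 2.53], [-0.77, 2.02], [0.04, 2.7], [-1, 4.14], [0.28, 2.66], [-3.11, 3.11]. Speed limits (rad/s): [2.57, 2.57, 3.14, 3.14, 3.14, 3.14].

INTERFACE

Orientations are given as a rotation vector (axis times angle).
In Python, from station import * gives the robot as it stands. The module is installed in compiled form; this text tells all that it offers.
- The arm moves only by the tool drive_tool, never from a script. Its argument "targets" is a list of rows, each an object with "travel": the shift along the tool's x, y, z as a fraction of full scale, a list of three; "dr": the turn, a rotation vector about the tool's x, y, z as a fraction of full scale, a list of three. In form: [{"travel": [tx, ty, tz], "dr": [rx, ry, rz]}, ...]. A call has exactly 8 rows; each row shifts and turns the commanded pose from where the row before left it, along the tool's axes as they then stand; what a row does not reach is not made up. Full scale, the value 1, is 0.3 m for a shift and 90 degrees for a turn. A row lasts 1/12 s, in which the tool goes at most 41.7 mm and 7.16 degrees, less where a joint would pass 70% of its speed; a pose out of reach is approached as far as the arm can. A call with a number of a shift or a turn outside -1 to 1 is refused whole. A call with a gripper value outside its range is refused whole. "gripper" is the gripper command: -1 is shut, 1 is fully open, values between are in proportion, set as the call begins (left out, the last holds). The fingers move at their own pace and stop on an object; "grip_force" is the grip in N (left out, the last holds). Time passes only in rows, so rows that do not move let the fingers close, or fill a call up. It gives the time, the measured TCP pose, the force, the opening and the grip force at its end, in the units of the state.
- observe(): the state, without advancing time (a new reading comes with each control period).
- snapshot(name): name is "scene" or "side" or "wrist"; returns a dict with "frame" (420x560x3 uint8, blue, green, red), "range_z" (420x560 float32, m along the optical axis (not along the pixel's ray), 0 where there is no reading), "vertical_fov" (degrees; the focal length in pixels is half the picture's height over the tangent of half this angle, whatever the lens; pixels are square), "cx", "cy" (the principal point, pixels), "camera_from_world" (4x4, takes a point from world to camera coordinates); the wrist camera has in their place "hand_eye" (4x4, takes a point from camera to tool coordinates, whose origin is the TCP and whose axes are the flange's). Camera axes: x right, y down, z forward; pixel columns grow to the right and rows downward; lengths in m; the calibration is good to about 2 mm. A picture is of the moment at which its call begins: read the wrist's pose just before it.
- finish_job(): hands the job in; it is judged then, once.
The state is a dict: "t": time; "qpos": joint angles; "dq": joint speeds; "joint_efforts": joint torques, N m; "ee_pos": TCP position; "tool_rot": TCP orientation; "wrist_force": force on the tool from outside, world axes, zero at the start; "moment": the same for the moment, N m; "finger_gap": finger opening in m; "finger_force": force on a finger pad.
Only numpy, scipy, OpenCV 4.12 (cv2) and the standard library are available. Lean on these libraries where they do the work, as an engineer would, in place of code of your own. Each camera call takes 0.05 s, during which the arm holds its last target. There are 200 camera calls.

TASK

Clear the worn parts off the free middle of the bench, between the gear and the yellow pan: with the fingertips, sweep the large bearing, the small bearing and the spark plug along the bench top, one after another, through the open side of the yellow pan until each lies down wholly inside it. Push them only, do not lift any of them off the bench, and leave the gear, the piston and the spanner where they are.

Things in the scene. Friction and masses are not known exactly. Their poses are not given: they have to be found in the camera images.
- pan: Yellow steel sweep pan fixed to the bench, left of the parts: three walls 38 mm high, 4 mm thick; the side towards the parts is open, without a sill, its floor level with the bench. Origin: middle of the open mouth, at bench height; +x points level into the pan, z up. Inside 160 mm deep (x 0 to 0.16), 240 mm wide (y -0.12 to 0.12). A tall red tool box stands 35 mm or more beyond its wall farther from the robot.
- large_bearing_mid (a point): Grey steel ball bearing lying flat, 62 mm outer diameter, 16 mm high, loose; point at its centre, 8 mm above the bench. z is its axis (up).
- small_bearing_mid (a point): Grey steel ball bearing lying flat, 52 mm outer diameter, 16 mm high, loose; point at its centre, 8 mm above the bench. z is its axis (up).
- spark_plug_mid (a point): Spark plug lying on its side, steel and white ceramic, 62 mm long, 18 mm across and 21 mm high, loose; point at its centre, 10.5 mm above the bench. Its long direction is y; at the start it lies roughly across the way to the pan. It does not roll freely.
- large_bearing: The same large bearing, origin at the centre of its underside.
- small_bearing: The same small bearing, origin at the centre of its underside.
- spark_plug: The same spark plug, origin below its middle at bench height.
- gear: Grey gear wheel lying flat, 82 mm diameter, 29 mm high, loose, at the right end of the work, in front of a black engine tray whose edge stands at x 0.65 m and beyond (y below -0.25 m); origin at the centre of its underside. To be left alone.
- piston: Light grey piston standing upright, 82 mm diameter, 61 mm high, loose, behind the work beside the red tool box; origin at the centre of its underside. To be left alone.
- spanner: Steel open-ended spanner lying flat, 207 mm long (along its y), 41 mm wide, 5 mm thick, loose, at the right near the bench's front edge; origin at the centre of its underside. To be left alone.

How it is judged:
At the end, for the whole second after the job is handed in: Both bearings and the spark plug lie at rest on the pan's floor, between its side walls and wholly past its mouth: centre of the large bearing at least 29 mm, of the small bearing 24 mm and of the spark plug 20 mm inside the mouth; none lies on top of another or on the rim (x of large_bearing_mid in the frame of pan between 0.029 and 0.16 m and y of large_bearing_mid in the frame of pan between -0.12 and 0.12 m and height (world z) of each of large_bearing_mid, small_bearing_mid below 0.014 m and linear speed of each of large_bearing, small_bearing, spark_plug below 0.01 m/s and x of small_bearing_mid in the frame of pan between 0.024 and 0.16 m and y of small_bearing_mid in the frame of pan between -0.12 and 0.12 m and x of spark_plug_mid in the frame of pan between 0.02 and 0.16 m and y of spark_plug_mid in the frame of pan between -0.12 and 0.12 m and height (world z) of spark_plug_mid below 0.018 m); the robot touches nothing.
It fails at once if a bearing or the spark plug is lifted off the bench (bearing centre above 26 mm, plug centre above 30 mm) (height (world z) of any of large_bearing_mid, small_bearing_mid above 0.026 m or height (world z) of spark_plug_mid above 0.03 m).
It fails at once if the gear is shifted by more than 15 mm (distance of gear from where it was at the start of the episode above 0.015 m).
It fails at once if the piston is shifted by more than 15 mm (distance of piston from where it was at the start of the episode above 0.015 m).
It fails at once if the spanner is shifted by more than 15 mm (distance of spanner from where it was at the start of the episode above 0.015 m).
It also fails if it takes over 64 s, if anything falls off the work surface, if the arm or the gripper's body presses on something with over 40 N, if the wrist force passes 120 N, or if a joint passes its speed limit or range.

## Working session

There is one attempt and no reset: what is moved stays moved. The work goes in short steps, Python scripts to look and compute and a tool call to move; the robot and the scene stay as the last step left them, time stands still between calls to the robot, and variables do not carry over. Pictures are saved under pics/ and viewed, at most 10 in all, crops included, and the job is handed in when it is done.

Besides the shell and the picture viewer there is one more tool, called after "Request:" by a JSON object that holds its "op" and its "data", one argument or row to a line. drive_tool: Moves the arm, as the interface text tells. Shift numbers are shares of 0.3 m and turn numbers shares of 90 degrees, none past 1 either way. Its arguments: {"type":"object","properties":{"targets":{"type":"array"},"gripper":{"type":"number"},"grip_force":{"type":"number"}},"required":["targets"]}

```bash
mkdir -p pics; cat > h.py <<'E'
from station import *
import numpy as np, cv2
from scipy.spatial.transform import Rotation as R
def K(s):
    f=s["frame"].shape[0]/2/np.tan(np.radians(s["vertical_fov"]/2)); return f,s["cx"],s["cy"]
def world(s):
    f,cx,cy=K(s); z=s["range_z"]; h,w=z.shape; u,v=np.meshgrid(np.arange(w),np.arange(h))
    P=np.stack([(u-cx)/f*z,(v-cy)/f*z,z,np.ones_like(z)],-1)
    T=np.linalg.inv(s["camera_from_world"]); return (P@T.T)[...,:3]
def ray(s,u,v,h):
    f,cx,cy=K(s); T=np.linalg.inv(s["camera_from_world"]); d=T[:3,:3]@[(u-cx)/f,(v-cy)/f,1]; o=T[:3,3]
    return o+d*(h-o[2])/d[2]
E
python3 - <<'E'
from h import *
o=observe();print(o)
for n in("scene","side"):
    s=snapshot(n);cv2.imwrite(f"pics/{n}0.png",s["frame"]);np.save(n+".npy",s,allow_pickle=True)
    print(n,s["vertical_fov"],s["cx"],s["cy"],np.linalg.inv(s["camera_from_world"]).round(3))
E
```

```text
{'t': 0.0, 'qpos': array([-1.38101826e+00,  3.42723839e-01,  1.52502670e+00, -2.04183850e-05,
        1.27536456e+00, -1.46000619e-01]), 'dq': array([ 0.0002832 ,  0.0008362 ,  0.00053141,  0.00183172, -0.00095792,
       -0.00099021]), 'joint_efforts': array([ 5.36514763e-04, -4.31238770e+01, -2.44219941e+01,  7.17448234e-02,
        5.59790013e-02, -1.54530194e-04]), 'ee_pos': array([ 0.17293375, -0.49530473,  0.24504097]), 'tool_rot': array([-3.09591896e+00, -5.24720564e-01,  8.29707157e-05]), 'wrist_force': array([ 0.08117651, -0.10747339, -0.82869604]), 'moment': array([ 0.02212518, -0.00613246,  0.05430915]), 'finger_force': 0.0, 'finger_gap': 0.0917009920338103}
scene 54.429546038288265 284.78012558124453 206.36079046177366 [[ 0.61  -0.32   0.725 -0.209]
 [-0.792 -0.243  0.56  -0.8  ]
 [-0.002 -0.916 -0.402  0.487]
 [ 0.     0.     0.     1.   ]]
side 43.79704846866047 284.2953310244821 210.98214485306386 [[ 0.98  -0.088  0.179  0.335]
 [-0.199 -0.424  0.884 -1.31 ]
 [-0.002 -0.901 -0.433  0.61 ]
 [ 0.     0.     0.     1.   ]]
```

View pics/scene0.png

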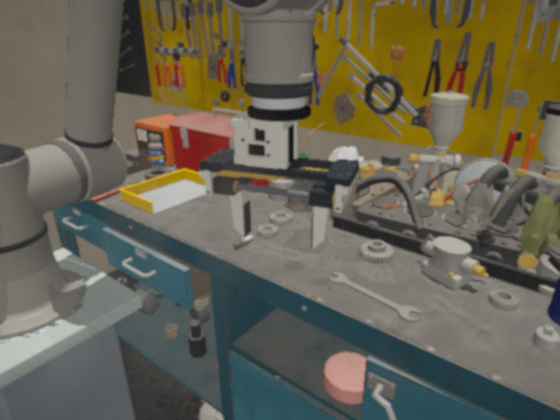

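View pics/side0.png

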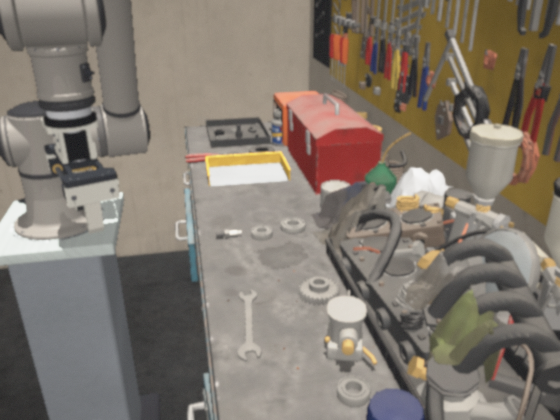

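The side view shows the plug at (230,234), the small bearing at (262,231), the large bearing at (292,225), the gear at (319,289), the spanner at (248,325), and the pan mouth from about (209,185) to (290,182). The piston is at about (336,195), beside the tool box. In the scene view the plug is at (243,241), the small bearing at (267,230) and the large bearing at (281,216).

```bash
python3 - <<'E'
from h import *
S={n:np.load(n+".npy",allow_pickle=True).item() for n in("scene","side")}
pts={"plug":((243,241),(230,234),.0105),"small":((267,230),(262,231),.012),"large":((281,216),(292,225),.012),"gear":((377,250),(319,288),.02)}
for k,(a,b,h) in pts.items():
    print(k,ray(S["scene"],*a,h).round(3),ray(S["side"],*b,h).round(3))
W=world(S["side"]);f=S["side"]["frame"]
# objects above the bench in side view by depth
for nm,zl,zh in(("low",.008,.03),("pan",.03,.045),("tall",.05,.075)):
    m=((W[...,2]>zl)&(W[...,2]<zh)&(W[...,0]>.25)&(W[...,0]<.85)&(W[...,1]>-.5)&(W[...,1]<.6)&(S["side"]["range_z"]>0)).astype(np.uint8)
    n,l,st,c=cv2.connectedComponentsWithStats(m)
    for i in range(1,n):
        if st[i,4]>40:
            p=W[l==i];print(nm,c[i].round(),st[i,4],p.min(0).round(3),p.max(0).round(3),p.mean(0).round(3))
hsv=cv2.cvtColor(f,cv2.COLOR_BGR2HSV)
for n,s in S.items():
    hsv=cv2.cvtColor(s["frame"],cv2.COLOR_BGR2HSV);m=cv2.inRange(hsv,(20,120,90),(35,255,255));W=world(s)
    m&=((W[...,2]<.06)&(W[...,2]>-.02)&(W[...,1]>0)).astype(np.uint8)*255
    k=W[m>0]; print(n,len(k),np.percentile(k,[2,50,98],axis=0).round(3))
    c=max(cv2.findContours(m,0,2)[0],key=cv2.contourArea); q=cv2.approxPolyDP(c,3,True)[:,0]
    for u,v in q: print((u,v),W[v,u].round(3))
cv2.imwrite("pics/sidecrop.png",cv2.resize(S["side"]["frame"][140:270,190:370],None,fx=4.4,fy=4.4,interpolation=3))
E
```

```text
plug [ 0.423 -0.184  0.011] [ 0.428 -0.186  0.01 ]
small [ 0.501 -0.194  0.012] [ 0.506 -0.189  0.012]
large [ 0.589 -0.171  0.012] [ 0.585 -0.173  0.012]
gear [ 0.564 -0.469  0.02 ] [ 0.576 -0.468  0.02 ]
low [238. 139.] 471 [0.431 0.487 0.008] [0.652 0.599 0.03 ] [0.534 0.519 0.02 ]
low [298. 163.] 301 [0.654 0.015 0.008] [0.71  0.501 0.03 ] [0.691 0.251 0.019]
low [261. 149.] 158 [0.556 0.358 0.009] [0.645 0.443 0.024] [0.601 0.403 0.019]
low [203. 156.] 196 [0.338 0.354 0.008] [0.521 0.417 0.02 ] [0.397 0.388 0.014]
low [248. 160.] 521 [0.41  0.14  0.008] [0.648 0.321 0.03 ] [0.54  0.297 0.019]
low [328. 242.] 608 [ 0.621 -0.497  0.008] [ 0.686 -0.124  0.03 ] [ 0.647 -0.276  0.018]
low [293. 224.] 281 [ 0.557 -0.203  0.008] [ 0.619 -0.135  0.02 ] [ 0.587 -0.172  0.015]
low [262. 231.] 230 [ 0.479 -0.22   0.008] [ 0.53  -0.165  0.02 ] [ 0.504 -0.194  0.015]
low [227. 232.] 129 [ 0.394 -0.192  0.008] [ 0.455 -0.172  0.025] [ 0.422 -0.184  0.015]
low [337. 248.] 59 [ 0.648 -0.338  0.012] [ 0.664 -0.303  0.03 ] [ 0.657 -0.321  0.021]
low [353. 276.] 78 [ 0.648 -0.471  0.008] [ 0.66 -
[... 1314 characters left out ...]
0.15  0.004]
(np.int32(151), np.int32(202)) [0.4   0.147 0.036]
(np.int32(138), np.int32(193)) [0.464 0.312 0.003]
(np.int32(182), np.int32(178)) [0.636 0.305 0.006]
(np.int32(200), np.int32(183)) [0.646 0.223 0.003]
side 866 [[0.403 0.156 0.006]
 [0.542 0.307 0.024]
 [0.647 0.318 0.041]]
(np.int32(289), np.int32(168)) [0.645 0.147 0.04 ]
(np.int32(280), np.int32(152)) [0.646 0.294 0.041]
(np.int32(207), np.int32(156)) [0.408 0.31  0.039]
(np.int32(205), np.int32(161)) [ 0.403  0.372 -0.   ]
(np.int32(208), np.int32(175)) [0.4   0.155 0.034]
(np.int32(208), np.int32(166)) [0.405 0.218 0.039]
(np.int32(280), np.int32(161)) [0.647 0.303 0.006]
(np.int32(289), np.int32(177)) [0.644 0.145 0.011]
```

View pics/sidecrop.png

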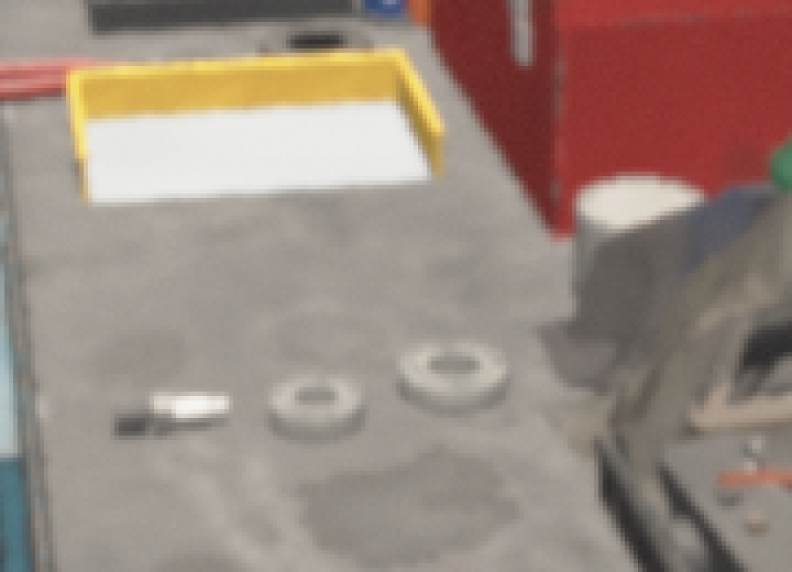

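The plug, bearings, gear and pan agree between the two views and the range data. The mouth is at y≈0.147 and x runs 0.403 to 0.645. Next I check what stands tall beside the large bearing's path, since the gripper body is wide.

```bash
python3 - <<'E'
from h import *
for n in("side","scene"):
    s=np.load(n+".npy",allow_pickle=True).item();W=world(s);ok=s["range_z"]>0
    print(n)
    for y in np.arange(-.34,.32,.03):
        r=[]
        for zl,zh in((.02,.05),(.05,.08),(.08,.13),(.13,.25)):
            m=ok&(abs(W[...,1]-y)<.015)&(W[...,2]>zl)&(W[...,2]<zh)&(W[...,0]>.6)
            x=W[m][:,0]; r.append(np.sort(x)[2].round(3) if len(x)>4 else None)
        print(y.round(3),r)
s=np.load("side.npy",allow_pickle=True).item()
print([ray(s,u,v,0).round(3) for u,v in((288,149),(316,193),(209,186),(287,181))])
E
```

```text
side
-0.34 [np.float64(0.632), np.float64(0.67), np.float64(0.684), np.float64(0.911)]
-0.31 [np.float64(0.633), np.float64(0.658), np.float64(0.671), np.float64(0.742)]
-0.28 [np.float64(0.654), np.float64(0.661), np.float64(0.69), np.float64(0.742)]
-0.25 [np.float64(0.637), np.float64(0.693), np.float64(0.705), np.float64(0.736)]
-0.22 [np.float64(0.653), np.float64(0.68), np.float64(0.696), np.float64(0.757)]
-0.19 [np.float64(0.674), np.float64(0.693), np.float64(0.698), np.float64(0.879)]
-0.16 [np.float64(0.663), np.float64(0.676), np.float64(0.688), np.float64(0.883)]
-0.13 [np.float64(0.665), np.float64(0.674), np.float64(0.872), np.float64(0.977)]
-0.1 [None, np.float64(0.696), np.float64(1.008), np.float64(0.908)]
-0.07 [np.float64(0.688), np.float64(0.689), np.float64(0.847), np.float64(0.881)]
-0.04 [None, np.float64(0.695), np.float64(0.837), np.float64(0.87)]
-0.01 [None, np.float64(0.73), np.float64(0.847), np.float64(0.98)]
0.02 [np.float64(0.695), np.float64(0.695), np.float64(0.694), np.float64(0.692)]
0.05 [np.float64(0.695), np.float64(0.694), np.float64(0.694), 
[... 1889 characters left out ...]
.float64(1.007), np.float64(1.007), np.float64(0.684)]
0.11 [None, None, None, np.float64(0.684)]
0.14 [None, None, None, np.float64(0.689)]
0.17 [None, None, np.float64(0.694), np.float64(0.689)]
0.2 [np.float64(0.644), None, np.float64(0.692), np.float64(0.689)]
0.23 [np.float64(0.643), None, np.float64(0.692), np.float64(0.689)]
0.26 [np.float64(0.643), np.float64(0.692), np.float64(0.691), np.float64(0.689)]
0.29 [np.float64(0.603), np.float64(0.692), np.float64(0.692), np.float64(0.689)]
0.32 [np.float64(0.612), np.float64(0.692), np.float64(0.687), np.float64(0.684)]
[array([0.702, 0.435, 0.   ]), array([0.701, 0.035, 0.   ]), array([0.4  , 0.151, 0.   ]), array([0.637, 0.142, 0.   ])]
```

Request:
{"op": "drive_tool", "data": {
  "targets": [
    {"travel": [0, 0, 0], "dr": [0, 0, -0.0787]},
    {"travel": [0, 0, 0], "dr": [0, 0, -0.0787]},
    {"travel": [0, 0, 0], "dr": [0, 0, -0.0787]},
    {"travel": [0, 0, 0], "dr": [0, 0, -0.0787]},
    {"travel": [0, 0, 0], "dr": [0, 0, -0.0787]},
    {"travel": [0, 0, 0], "dr": [0, 0, -0.0787]},
    {"travel": [0, 0, 0], "dr": [0, 0, -0.0787]},
    {"travel": [0, 0, 0], "dr": [0, 0, -0.0787]}
  ],
  "gripper": -0.46
}}

```text
t: 0.77
ee_pos: [0.173, -0.4954, 0.2453]
tool_rot: [-2.471, -1.939, -0.001]
wrist_force: [-0.3, 0.2, -0.5]
finger_gap: 0.0431
finger_force: 0.0
```

Request:
{"op": "drive_tool", "data": {
  "targets": [
    {"travel": [0, 0, 0], "dr": [0, 0, -0.0787]},
    {"travel": [0, 0, 0], "dr": [0, 0, -0.0787]},
    {"travel": [0.08, 0.08, 0], "dr": [0, 0, 0]},
    {"travel": [0.08, 0.08, 0], "dr": [0, 0, 0]},
    {"travel": [0.08, 0.08, 0], "dr": [0, 0, 0]},
    {"travel": [0.08, 0.08, 0], "dr": [0, 0, 0]},
    {"travel": [0.08, 0.08, 0], "dr": [0, 0, 0]},
    {"travel": [0.08, 0.08, 0], "dr": [0, 0, 0]}
  ]
}}

```text
t: 1.43
ee_pos: [0.3176, -0.35, 0.2455]
tool_rot: [-2.22, -2.222, -0.0]
wrist_force: [1.0, -0.8, 0.6]
finger_gap: 0.0248
finger_force: 0.0
```

Request:
{"op": "drive_tool", "data": {
  "targets": [
    {"travel": [0.08, 0.09, 0], "dr": [0, 0, 0]},
    {"travel": [0.08, 0.09, 0], "dr": [0, 0, 0]},
    {"travel": [0.08, 0.09, 0], "dr": [0, 0, 0]},
    {"travel": [0.08, 0.085, 0], "dr": [0, 0, 0]},
    {"travel": [0, 0, 0], "dr": [0, 0, 0]},
    {"travel": [0, 0, 0], "dr": [0, 0, 0]},
    {"travel": [0, 0, 0], "dr": [0, 0, 0]},
    {"travel": [0, 0, 0], "dr": [0, 0, 0]}
  ]
}}

```text
t: 2.1
ee_pos: [0.4224, -0.2562, 0.2455]
tool_rot: [-2.221, -2.221, 0.001]
wrist_force: [0.6, -0.2, 0.7]
finger_gap: 0.0246
finger_force: 0.0
```

```bash
cat >> h.py <<'E'
def wrist():
    o=observe(); s=snapshot("wrist"); T=np.eye(4); T[:3,:3]=R.from_rotvec(o["tool_rot"]).as_matrix(); T[:3,3]=o["ee_pos"]
    s["camera_from_world"]=np.linalg.inv(T@s["hand_eye"]); return o,s
def blobs(s,zl=.007,zh=.03,box=(.38,.645,-.27,.3)):
    W=world(s); m=((W[...,2]>zl)&(W[...,2]<zh)&(W[...,0]>box[0])&(W[...,0]<box[1])&(W[...,1]>box[2])&(W[...,1]<box[3])&(s["range_z"]>0)).astype(np.uint8)
    n,l,st,c=cv2.connectedComponentsWithStats(m)
    for i in range(1,n):
        if st[i,4]>40:
            p=W[l==i]; print(c[i].round(),st[i,4],"x",p[:,0].min().round(3),p[:,0].max().round(3),"y",p[:,1].min().round(3),p[:,1].max().round(3),"mean",p.mean(0).round(3),"ang",np.round(cv2.minAreaRect(p[:,:2].astype(np.float32)*1000),0) if 0 else np.round(cv2.fitLine(p[:,:2].astype(np.float32),2,0,.01,.01).ravel()[:2],2))
E
python3 - <<'E'
from h import *
o,s=wrist(); print(o["ee_pos"],s["hand_eye"].round(3)); cv2.imwrite("pics/w1.png",s["frame"]); blobs(s)
E
```

```text
[ 0.4224091  -0.25615182  0.24554133] [[ 0.001 -0.951 -0.309  0.085]
 [ 1.     0.001 -0.001  0.002]
 [ 0.001 -0.309  0.951 -0.14 ]
 [ 0.     0.     0.     1.   ]]
[438.  93.] 2631 x 0.557 0.619 y -0.199 -0.137 mean [ 0.587 -0.167  0.015] ang [1.   0.03]
[355. 115.] 1655 x 0.479 0.531 y -0.215 -0.164 mean [ 0.505 -0.189  0.016] ang [ 0.99 -0.16]
[284. 106.] 489 x 0.415 0.456 y -0.189 -0.172 mean [ 0.432 -0.18   0.017] ang [1.   0.02]
[257. 107.] 259 x 0.394 0.413 y -0.187 -0.174 mean [ 0.404 -0.181  0.017] ang [1.   0.03]
[472. 165.] 851 x 0.621 0.645 y -0.27 -0.212 mean [ 0.636 -0.241  0.015] ang [ 0.13 -0.99]
```

View pics/w1.png

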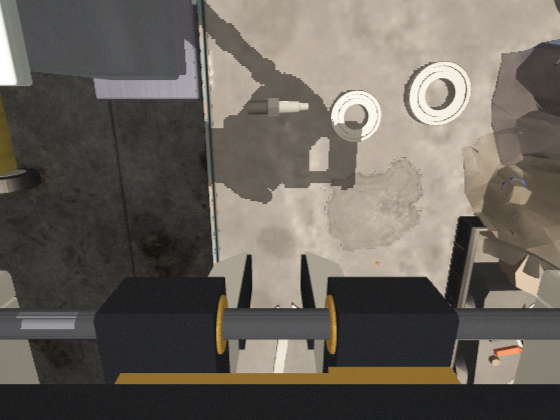

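Wrist view: plug at (278,106), small bearing at (355,115), large bearing at (438,93). They agree with the earlier positions to within 5 mm. Now I descend behind the plug, yawed 4°.

Request:
{"op": "drive_tool", "data": {
  "targets": [
    {"travel": [0, 0, 0.123], "dr": [0, 0, 0.045]},
    {"travel": [0, 0, 0.123], "dr": [0, 0, 0]},
    {"travel": [0, 0, 0.123], "dr": [0, 0, 0]},
    {"travel": [0, 0, 0.123], "dr": [0, 0, 0]},
    {"travel": [0, 0, 0.123], "dr": [0, 0, 0]},
    {"travel": [0, 0, 0.12], "dr": [0, 0, 0]},
    {"travel": [0, 0, 0], "dr": [0, 0, 0]},
    {"travel": [0, 0, 0], "dr": [0, 0, 0]}
  ]
}}

```text
t: 2.82
ee_pos: [0.4221, -0.2562, 0.0238]
tool_rot: [-2.298, -2.139, 0.001]
wrist_force: [0.2, 0.7, 1.1]
finger_gap: 0.0247
finger_force: 0.0
```

Request:
{"op": "drive_tool", "data": {
  "targets": [
    {"travel": [0.04, 0, 0], "dr": [0, 0, 0]},
    {"travel": [0.04, 0, 0], "dr": [0, 0, 0]},
    {"travel": [0.04, 0, 0], "dr": [0, 0, 0]},
    {"travel": [0.04, 0, 0], "dr": [0, 0, 0]},
    {"travel": [0.04, 0, 0], "dr": [0, 0, 0]},
    {"travel": [0.04, 0, 0], "dr": [0, 0, 0]},
    {"travel": [0.04, 0, 0], "dr": [0, 0, 0]},
    {"travel": [0.04, 0, 0], "dr": [0, 0, 0]}
  ]
}}

```text
t: 3.48
ee_pos: [0.4301, -0.1583, 0.0254]
tool_rot: [2.296, 2.143, 0.0]
wrist_force: [-0.5, -0.4, 0.1]
finger_gap: 0.0249
finger_force: 0.3
```

```bash
python3 - <<'E'
from h import *
o,s=wrist(); print(o["ee_pos"],o["wrist_force"]); cv2.imwrite("pics/w2.png",s["frame"]); blobs(s)
print();blobs(snapshot("side"))
E
```

```text
[ 0.43010796 -0.15828829  0.02541024] [-0.52577443 -0.37843843  0.08123534]
[266. 250.] 5058 x 0.399 0.462 y -0.168 -0.129 mean [ 0.428 -0.141  0.018] ang [ 0.99 -0.17]
[541. 263.] 1404 x 0.557 0.571 y -0.188 -0.143 mean [ 0.562 -0.16   0.012] ang [0.23 0.97]
[449. 291.] 776 x 0.498 0.529 y -0.181 -0.164 mean [ 0.517 -0.171  0.014] ang [ 0.79 -0.61]
[460. 347.] 209 x 0.52 0.529 y -0.211 -0.198 mean [ 0.524 -0.204  0.016] ang [0.52 0.85]

[293. 224.] 295 x 0.557 0.618 y -0.203 -0.135 mean [ 0.587 -0.173  0.015] ang [0.17 0.99]
[229. 225.] 158 x 0.398 0.457 y -0.172 -0.134 mean [ 0.429 -0.155  0.019] ang [ 0.96 -0.29]
[262. 231.] 241 x 0.479 0.53 y -0.219 -0.162 mean [ 0.504 -0.194  0.015] ang [0.1  0.99]
[319. 236.] 88 x 0.621 0.645 y -0.269 -0.214 mean [ 0.635 -0.247  0.016] ang [ 0.23 -0.97]
```

View pics/w2.png

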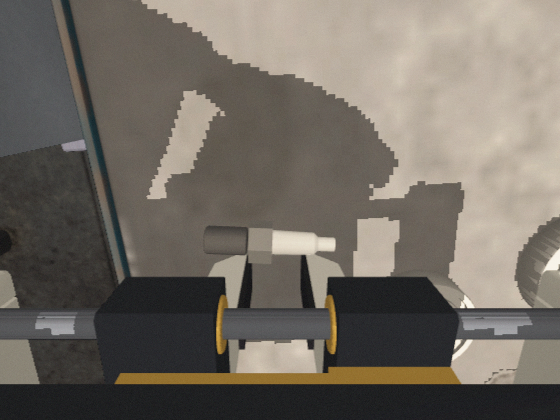

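The plug at (268,240) sits square against both fingers. I keep pushing.

Request:
{"op": "drive_tool", "data": {
  "targets": [
    {"travel": [0.045, 0, 0], "dr": [0, 0, 0]},
    {"travel": [0.045, 0, 0], "dr": [0, 0, 0]},
    {"travel": [0.045, 0, 0], "dr": [0, 0, 0]},
    {"travel": [0.045, 0, 0], "dr": [0, 0, 0]},
    {"travel": [0.045, 0, 0], "dr": [0, 0, 0]},
    {"travel": [0.045, 0, 0], "dr": [0, 0, 0]},
    {"travel": [0.045, 0, 0], "dr": [0, 0, 0]},
    {"travel": [0.045, 0, 0], "dr": [0, 0, 0]}
  ]
}}

```text
t: 4.25
ee_pos: [0.4377, -0.0516, 0.0252]
tool_rot: [2.297, 2.142, 0.0]
wrist_force: [0.3, -0.6, 0.9]
finger_gap: 0.0245
finger_force: 0.3
```

Request:
{"op": "drive_tool", "data": {
  "targets": [
    {"travel": [0.045, 0, 0], "dr": [0, 0, 0]},
    {"travel": [0.045, 0, 0], "dr": [0, 0, 0]},
    {"travel": [0.045, 0, 0], "dr": [0, 0, 0]},
    {"travel": [0.045, 0, 0], "dr": [0, 0, 0]},
    {"travel": [0.045, 0, 0], "dr": [0, 0, 0]},
    {"travel": [0.045, 0, 0], "dr": [0, 0, 0]},
    {"travel": [0.045, 0, 0], "dr": [0, 0, 0]},
    {"travel": [0.045, 0, 0], "dr": [0, 0, 0]}
  ]
}}

```text
t: 4.92
ee_pos: [0.4452, 0.0562, 0.0252]
tool_rot: [2.297, 2.143, 0.0]
wrist_force: [0.0, -0.4, -0.6]
finger_gap: 0.0249
finger_force: 0.3
```

```bash
python3 - <<'E'
from h import *
o,s=wrist(); print(o["ee_pos"],o["wrist_force"]); blobs(s)
print();blobs(snapshot("side"))
E
```

```text
[0.44517963 0.05623706 0.02521865] [ 0.02184723 -0.42705743 -0.57300422]
[147.  42.] 1701 x 0.401 0.405 y 0.149 0.181 mean [0.405 0.164 0.019] ang [0.03 1.  ]
[266. 250.] 5072 x 0.413 0.477 y 0.046 0.085 mean [0.443 0.074 0.018] ang [ 0.99 -0.17]

[226. 191.] 115 x 0.413 0.473 y 0.042 0.083 mean [0.444 0.061 0.018] ang [ 0.95 -0.31]
[293. 224.] 293 x 0.557 0.618 y -0.202 -0.137 mean [ 0.587 -0.173  0.015] ang [0.2  0.98]
[262. 231.] 238 x 0.478 0.53 y -0.22 -0.166 mean [ 0.504 -0.195  0.015] ang [0.17 0.99]
[319. 236.] 91 x 0.621 0.645 y -0.269 -0.211 mean [ 0.635 -0.247  0.016] ang [ 0.2  -0.98]
```

Request:
{"op": "drive_tool", "data": {
  "targets": [
    {"travel": [0.045, 0, 0], "dr": [0, 0, 0]},
    {"travel": [0.045, 0, 0], "dr": [0, 0, 0]},
    {"travel": [0.045, 0, 0], "dr": [0, 0, 0]},
    {"travel": [0.045, 0, 0], "dr": [0, 0, 0]},
    {"travel": [0.045, 0, 0], "dr": [0, 0, 0]},
    {"travel": [0.045, 0, 0], "dr": [0, 0, 0]},
    {"travel": [0.045, 0, 0], "dr": [0, 0, 0]},
    {"travel": [0.045, 0, 0], "dr": [0, 0, 0]}
  ]
}}

```text
t: 5.68
ee_pos: [0.4526, 0.1634, 0.0251]
tool_rot: [2.297, 2.142, -0.001]
wrist_force: [-0.3, -0.7, 0.8]
finger_gap: 0.025
finger_force: 0.2
```

Request:
{"op": "drive_tool", "data": {
  "targets": [
    {"travel": [0.04, 0, 0], "dr": [0, 0, 0]},
    {"travel": [0.04, 0, 0], "dr": [0, 0, 0]},
    {"travel": [0.04, 0, 0], "dr": [0, 0, 0]},
    {"travel": [0.03, 0, 0], "dr": [0, 0, 0]},
    {"travel": [0.02, 0, 0], "dr": [0, 0, 0]},
    {"travel": [0, 0, 0], "dr": [0, 0, 0]},
    {"travel": [-0.03, 0, 0], "dr": [0, 0, 0]},
    {"travel": [-0.03, 0, 0], "dr": [0, 0, 0]}
  ]
}}

```text
t: 6.35
ee_pos: [0.4543, 0.1958, 0.0251]
tool_rot: [2.296, 2.144, -0.001]
wrist_force: [0.2, -0.6, -0.3]
finger_gap: 0.0246
finger_force: 0.0
```

Request:
{"op": "drive_tool", "data": {
  "targets": [
    {"travel": [0, 0, -0.1], "dr": [0, 0, 0]},
    {"travel": [0, 0, -0.1], "dr": [0, 0, 0]},
    {"travel": [0, 0, -0.1], "dr": [0, 0, 0]},
    {"travel": [-0.12, 0, -0.06], "dr": [0, 0, -0.045]},
    {"travel": [-0.13, 0, 0], "dr": [0, 0, 0]},
    {"travel": [-0.13, 0, 0], "dr": [0, 0, 0]},
    {"travel": [-0.13, 0, 0], "dr": [0, 0, 0]},
    {"travel": [-0.13, 0, 0], "dr": [0, 0, 0]}
  ]
}}

```text
t: 7.02
ee_pos: [0.4513, 0.0018, 0.1334]
tool_rot: [2.221, 2.222, -0.0]
wrist_force: [1.0, 0.8, -0.7]
finger_gap: 0.0249
finger_force: 0.0
```

```bash
python3 - <<'E'
from h import *
o,s=wrist(); print(o["ee_pos"],o["tool_rot"]); blobs(s)
print();blobs(snapshot("side"))
E
```

```text
[0.45129597 0.00179264 0.13340283] [ 2.22068777e+00  2.22171745e+00 -1.79328136e-04]

[224. 170.] 82 x 0.426 0.485 y 0.221 0.242 mean [0.453 0.232 0.015] ang [ 1.   -0.04]
[293. 224.] 293 x 0.557 0.618 y -0.203 -0.134 mean [ 0.587 -0.173  0.015] ang [0.11 0.99]
[262. 231.] 239 x 0.479 0.53 y -0.22 -0.161 mean [ 0.504 -0.194  0.015] ang [0.19 0.98]
[319. 236.] 87 x 0.62 0.644 y -0.27 -0.212 mean [ 0.635 -0.247  0.016] ang [ 0.22 -0.98]
```

Request:
{"op": "drive_tool", "data": {
  "targets": [
    {"travel": [-0.12, 0.026, 0], "dr": [0, 0, 0]},
    {"travel": [-0.12, 0.026, 0], "dr": [0, 0, 0]},
    {"travel": [-0.12, 0.026, 0], "dr": [0, 0, 0]},
    {"travel": [-0.12, 0.026, 0], "dr": [0, 0, 0]},
    {"travel": [-0.12, 0.026, 0], "dr": [0, 0, 0]},
    {"travel": [-0.12, 0.026, 0], "dr": [0, 0, 0]},
    {"travel": [-0.12, 0.026, 0], "dr": [0, 0, 0]},
    {"travel": [0, 0, 0], "dr": [0, 0, 0]}
  ]
}}

```text
t: 7.78
ee_pos: [0.5077, -0.2538, 0.1331]
tool_rot: [2.223, 2.215, -0.001]
wrist_force: [-0.5, -0.8, 1.0]
finger_gap: 0.0247
finger_force: 0.0
```

Request:
{"op": "drive_tool", "data": {
  "targets": [
    {"travel": [0, 0, 0.09], "dr": [0, 0, 0]},
    {"travel": [0, 0, 0.09], "dr": [0, 0, 0]},
    {"travel": [0, 0, 0.09], "dr": [0, 0, 0]},
    {"travel": [0, 0, 0.092], "dr": [0, 0, 0]},
    {"travel": [0, 0, 0], "dr": [0, 0, 0]},
    {"travel": [0.03, 0, 0], "dr": [0, 0, 0]},
    {"travel": [0.03, 0, 0], "dr": [0, 0, 0]},
    {"travel": [0.03, 0, 0], "dr": [0, 0, 0]}
  ]
}}

```text
t: 8.45
ee_pos: [0.5074, -0.2195, 0.026]
tool_rot: [2.219, 2.222, 0.0]
wrist_force: [0.0, -0.2, -0.8]
finger_gap: 0.025
finger_force: 0.2
```

Request:
{"op": "drive_tool", "data": {
  "targets": [
    {"travel": [0.04, 0, 0], "dr": [0, 0, 0]},
    {"travel": [0.04, 0, 0], "dr": [0, 0, 0]},
    {"travel": [0.04, 0, 0], "dr": [0, 0, 0]},
    {"travel": [0.04, 0, 0], "dr": [0, 0, 0]},
    {"travel": [0.04, 0, 0], "dr": [0, 0, 0]},
    {"travel": [0.04, 0, 0], "dr": [0, 0, 0]},
    {"travel": [0.04, 0, 0], "dr": [0, 0, 0]},
    {"travel": [0.04, 0, 0], "dr": [0, 0, 0]}
  ]
}}

```text
t: 9.12
ee_pos: [0.5071, -0.1231, 0.0246]
tool_rot: [2.22, 2.223, -0.0]
wrist_force: [-0.9, -2.3, 1.6]
finger_gap: 0.0251
finger_force: 0.9
```

```bash
python3 - <<'E'
from h import *
o,s=wrist(); print(o["ee_pos"],o["tool_rot"]); blobs(s)
print();blobs(snapshot("side"))
E
```

```text
[ 0.50711513 -0.12310648  0.02462388] [ 2.21987568e+00  2.22284765e+00 -1.14693842e-04]
[276. 223.] 9386 x 0.479 0.538 y -0.132 -0.065 mean [ 0.509 -0.093  0.017] ang [0.05 1.  ]
[453. 304.] 55 x 0.597 0.606 y -0.143 -0.138 mean [ 0.6  -0.14  0.01] ang [ 0.92 -0.4 ]
[469. 359.] 1372 x 0.6 0.619 y -0.186 -0.155 mean [ 0.61  -0.169  0.016] ang [ 0.1  -0.99]

[223. 170.] 81 x 0.426 0.485 y 0.218 0.243 mean [0.452 0.232 0.015] ang [ 1.   -0.08]
[258. 215.] 188 x 0.477 0.534 y -0.137 -0.059 mean [ 0.509 -0.11   0.018] ang [0.19 0.98]
[293. 224.] 293 x 0.557 0.619 y -0.204 -0.134 mean [ 0.586 -0.173  0.015] ang [0.22 0.98]
[319. 235.] 88 x 0.621 0.645 y -0.269 -0.212 mean [ 0.635 -0.247  0.016] ang [ 0.2  -0.98]
```

Request:
{"op": "drive_tool", "data": {
  "targets": [
    {"travel": [0.043, 0.001, 0], "dr": [0, 0, 0]},
    {"travel": [0.043, 0.001, 0], "dr": [0, 0, 0]},
    {"travel": [0.043, 0.001, 0], "dr": [0, 0, 0]},
    {"travel": [0.043, 0.001, 0], "dr": [0, 0, 0]},
    {"travel": [0.043, 0.001, 0], "dr": [0, 0, 0]},
    {"travel": [0.043, 0.001, 0], "dr": [0, 0, 0]},
    {"travel": [0.043, 0.001, 0], "dr": [0, 0, 0]},
    {"travel": [0.043, 0.001, 0], "dr": [0, 0, 0]}
  ]
}}

```text
t: 9.88
ee_pos: [0.5093, -0.0196, 0.0245]
tool_rot: [-2.22, -2.223, 0.0]
wrist_force: [0.6, -0.7, -0.4]
finger_gap: 0.0246
finger_force: 0.3
```

Request:
{"op": "drive_tool", "data": {
  "targets": [
    {"travel": [0.043, 0.001, 0], "dr": [0, 0, 0]},
    {"travel": [0.043, 0.001, 0], "dr": [0, 0, 0]},
    {"travel": [0.043, 0.001, 0], "dr": [0, 0, 0]},
    {"travel": [0.043, 0.001, 0], "dr": [0, 0, 0]},
    {"travel": [0.043, 0.001, 0], "dr": [0, 0, 0]},
    {"travel": [0.043, 0.001, 0], "dr": [0, 0, 0]},
    {"travel": [0.043, 0.001, 0], "dr": [0, 0, 0]},
    {"travel": [0.043, 0.001, 0], "dr": [0, 0, 0]}
  ]
}}

```text
t: 10.55
ee_pos: [0.5113, 0.0836, 0.0245]
tool_rot: [-2.22, -2.223, 0.0]
wrist_force: [0.9, -1.0, -0.9]
finger_gap: 0.025
finger_force: 0.3
```

```bash
python3 - <<'E'
from h import *
o,s=wrist(); print(o["ee_pos"],o["tool_rot"]); blobs(s)
E
```

```text
[0.51133223 0.08359373 0.02452286] [-2.21960885e+00 -2.22304368e+00  3.86618321e-04]
[12. 87.] 3203 x 0.402 0.407 y 0.149 0.205 mean [0.405 0.172 0.015] ang [0.02 1.  ]
[276. 223.] 9443 x 0.483 0.542 y 0.074 0.142 mean [0.513 0.114 0.017] ang [0.04 1.  ]
```

Request:
{"op": "drive_tool", "data": {
  "targets": [
    {"travel": [0.043, 0.001, 0], "dr": [0, 0, 0]},
    {"travel": [0.043, 0.001, 0], "dr": [0, 0, 0]},
    {"travel": [0.043, 0.001, 0], "dr": [0, 0, 0]},
    {"travel": [0.043, 0.001, 0], "dr": [0, 0, 0]},
    {"travel": [0.043, 0.001, 0], "dr": [0, 0, 0]},
    {"travel": [0.043, 0.001, 0], "dr": [0, 0, 0]},
    {"travel": [0.035, 0, 0], "dr": [0, 0, 0]},
    {"travel": [0.025, 0, 0], "dr": [0, 0, 0]}
  ]
}}

```text
t: 11.27
ee_pos: [0.5133, 0.1789, 0.0245]
tool_rot: [2.219, 2.224, 0.0]
wrist_force: [-0.1, -1.2, 0.2]
finger_gap: 0.025
finger_force: 0.4
```

Request:
{"op": "drive_tool", "data": {
  "targets": [
    {"travel": [0, 0, 0], "dr": [0, 0, 0]},
    {"travel": [-0.03, 0, 0], "dr": [0, 0, 0]},
    {"travel": [-0.03, 0, 0], "dr": [0, 0, 0]},
    {"travel": [0, 0, -0.1], "dr": [0, 0, 0]},
    {"travel": [0, 0, -0.1], "dr": [0, 0, 0]},
    {"travel": [0, 0, -0.1], "dr": [0, 0, 0]},
    {"travel": [0, 0, -0.1], "dr": [0, 0, 0]},
    {"travel": [0, 0, 0], "dr": [0, 0, 0]}
  ],
  "gripper": -1
}}

```text
t: 11.93
ee_pos: [0.5165, 0.1583, 0.1504]
tool_rot: [2.218, 2.216, 0.013]
wrist_force: [1.8, 0.3, -0.4]
finger_gap: 0.0004
finger_force: 0.0
```

Request:
{"op": "drive_tool", "data": {
  "targets": [
    {"travel": [-0.13, 0, 0], "dr": [0, 0, 0]},
    {"travel": [-0.13, 0, 0], "dr": [0, 0, 0]},
    {"travel": [-0.13, 0, 0], "dr": [0, 0, 0]},
    {"travel": [-0.13, 0, 0], "dr": [0, 0, 0]},
    {"travel": [-0.13, 0, 0], "dr": [0, 0, 0]},
    {"travel": [-0.13, 0, 0], "dr": [0, 0, 0]},
    {"travel": [-0.13, 0, 0], "dr": [0, 0, 0]},
    {"travel": [0, 0, 0], "dr": [0, 0, 0]}
  ]
}}

```text
t: 12.6
ee_pos: [0.5131, -0.1212, 0.1444]
tool_rot: [2.226, 2.213, -0.002]
wrist_force: [0.0, -0.7, 0.2]
finger_gap: 0.0003
finger_force: 0.0
```

```bash
python3 - <<'E'
from h import *
o,s=wrist(); print(o["ee_pos"],o["tool_rot"]); blobs(s)
print();blobs(snapshot("side"))
E
```

```text
[ 0.51312296 -0.121208    0.14439532] [ 2.22605925e+00  2.21313101e+00 -2.15877686e-03]
[362. 250.] 2743 x 0.558 0.619 y -0.189 -0.136 mean [ 0.588 -0.161  0.015] ang [ 0.99 -0.16]
[414. 303.] 71 x 0.634 0.645 y -0.221 -0.211 mean [ 0.641 -0.216  0.01 ] ang [0.9  0.43]
[410. 345.] 162 x 0.635 0.645 y -0.27 -0.247 mean [ 0.64  -0.259  0.015] ang [ 0.01 -1.  ]

[224. 170.] 80 x 0.426 0.486 y 0.22 0.245 mean [0.453 0.233 0.015] ang [ 1.   -0.05]
[244. 172.] 132 x 0.489 0.539 y 0.182 0.247 mean [0.513 0.207 0.015] ang [0.06 1.  ]
[293. 224.] 298 x 0.556 0.618 y -0.202 -0.137 mean [ 0.587 -0.173  0.015] ang [0.21 0.98]
[319. 236.] 90 x 0.622 0.645 y -0.27 -0.21 mean [ 0.635 -0.247  0.016] ang [ 0.19 -0.98]
```

Request:
{"op": "drive_tool", "data": {
  "targets": [
    {"travel": [-0.11, 0, 0], "dr": [0, 0, 0]},
    {"travel": [-0.11, 0, 0], "dr": [0, 0, 0]},
    {"travel": [-0.11, 0, 0], "dr": [0, 0, 0]},
    {"travel": [-0.01, 0.05, 0], "dr": [0, 0, 0]},
    {"travel": [0, 0.05, 0], "dr": [0, 0, 0]},
    {"travel": [0, 0.05, 0], "dr": [0, 0, 0]},
    {"travel": [0, 0.05, 0], "dr": [0, 0, 0]},
    {"travel": [0, 0, 0], "dr": [0, 0, 0]}
  ]
}}

```text
t: 13.37
ee_pos: [0.5756, -0.2143, 0.1442]
tool_rot: [2.218, 2.224, 0.001]
wrist_force: [0.2, -0.2, -0.2]
finger_gap: 0.0001
finger_force: 0.0
```

Request:
{"op": "drive_tool", "data": {
  "targets": [
    {"travel": [0, 0, 0.07], "dr": [0, 0, 0]},
    {"travel": [0, 0, 0.07], "dr": [0, 0, 0]},
    {"travel": [0, 0, 0.07], "dr": [0, 0, 0]},
    {"travel": [0, 0, 0.07], "dr": [0, 0, 0]},
    {"travel": [0, 0, 0], "dr": [0, 0, 0]},
    {"travel": [0, 0, 0], "dr": [0, 0, 0]},
    {"travel": [0, 0, 0], "dr": [0, 0, 0]},
    {"travel": [0, 0, 0], "dr": [0, 0, 0]}
  ]
}}

```text
t: 14.03
ee_pos: [0.5745, -0.2156, 0.0623]
tool_rot: [2.218, 2.221, 0.001]
wrist_force: [-0.4, -0.3, 0.1]
finger_gap: 0.0003
finger_force: 0.0
```

```bash
python3 - <<'E'
from h import *
o=observe(); print(o["ee_pos"],o["tool_rot"],o["wrist_force"])
s=snapshot("side"); cv2.imwrite("pics/s3.png",cv2.resize(s["frame"][140:280,190:390],None,fx=4,fy=4,interpolation=3))
E
```

```text
[ 0.57454664 -0.21562461  0.06231803] [2.21788919e+00 2.22133508e+00 1.14681759e-03] [-0.43435658 -0.25705756  0.09981269]
```

View pics/s3.png

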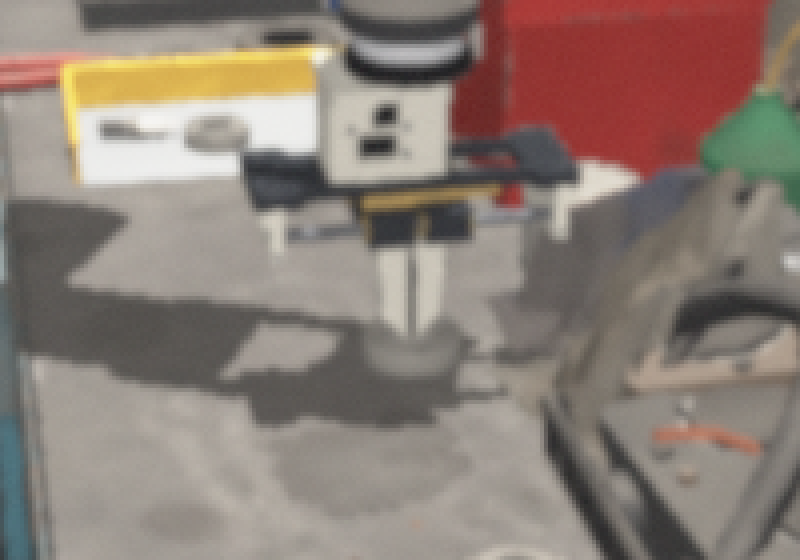

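The shut tips taper, so they would push off-centre. I open them to about 40 mm, so the bearing sits against two tips and centres itself.

Request:
{"op": "drive_tool", "data": {
  "targets": [
    {"travel": [-0.048, 0.018, 0], "dr": [0, 0, 0]},
    {"travel": [0, 0, 0], "dr": [0, 0, 0]},
    {"travel": [0, 0, 0], "dr": [0, 0, 0]},
    {"travel": [0, 0, 0], "dr": [0, 0, 0]},
    {"travel": [0, 0, 0.063], "dr": [0, 0, 0]},
    {"travel": [0, 0, 0.063], "dr": [0, 0, 0]},
    {"travel": [0, 0, 0], "dr": [0, 0, 0]},
    {"travel": [0, 0, 0], "dr": [0, 0, 0]}
  ],
  "gripper": -0.13
}}

```text
t: 14.75
ee_pos: [0.5787, -0.2292, 0.0225]
tool_rot: [-2.218, -2.222, 0.001]
wrist_force: [0.7, 0.1, -0.7]
finger_gap: 0.0398
finger_force: 0.0
```

Request:
{"op": "drive_tool", "data": {
  "targets": [
    {"travel": [0.025, 0, 0], "dr": [0, 0, 0]},
    {"travel": [0.025, 0, 0], "dr": [0, 0, 0]},
    {"travel": [0.025, 0, 0], "dr": [0, 0, 0]},
    {"travel": [0.025, 0, 0], "dr": [0, 0, 0]},
    {"travel": [0.025, 0, 0], "dr": [0, 0, 0]},
    {"travel": [0.025, 0, 0], "dr": [0, 0, 0]},
    {"travel": [0.025, 0, 0], "dr": [0, 0, 0]},
    {"travel": [0.025, 0, 0], "dr": [0, 0, 0]}
  ]
}}

```text
t: 15.42
ee_pos: [0.5794, -0.1694, 0.0233]
tool_rot: [2.219, 2.222, -0.0]
wrist_force: [-0.5, -3.5, 2.2]
finger_gap: 0.0401
finger_force: 2.0
```

```bash
python3 - <<'E'
from h import *
o,s=wrist(); print(o["ee_pos"],o["tool_rot"]); blobs(s); cv2.imwrite("pics/w4.png",s["frame"])
E
```

```text
[ 0.57942054 -0.16942459  0.02326549] [ 2.21896499e+00  2.22230580e+00 -1.45950552e-04]
[276. 222.] 12955 x 0.544 0.618 y -0.178 -0.106 mean [ 0.581 -0.139  0.016] ang [0.99 0.15]
[418. 220.] 68 x 0.644 0.645 y -0.146 -0.13 mean [ 0.645 -0.137  0.017] ang [ 0.02 -1.  ]
```

View pics/w4.png

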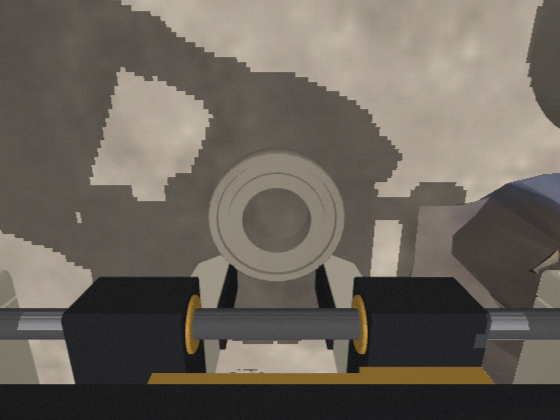

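The bearing sits at (276,214), seated against both tips. I push on.

Request:
{"op": "drive_tool", "data": {
  "targets": [
    {"travel": [0.043, 0, 0], "dr": [0, 0, 0]},
    {"travel": [0.043, 0, 0], "dr": [0, 0, 0]},
    {"travel": [0.043, 0, 0], "dr": [0, 0, 0]},
    {"travel": [0.043, 0, 0], "dr": [0, 0, 0]},
    {"travel": [0.043, 0, 0], "dr": [0, 0, 0]},
    {"travel": [0.043, 0, 0], "dr": [0, 0, 0]},
    {"travel": [0.043, 0, 0], "dr": [0, 0, 0]},
    {"travel": [0.043, 0, 0], "dr": [0, 0, 0]}
  ]
}}

```text
t: 16.13
ee_pos: [0.579, -0.0653, 0.0228]
tool_rot: [2.22, 2.223, -0.0]
wrist_force: [-0.2, -4.1, 3.6]
finger_gap: 0.0397
finger_force: 2.2
```

Request:
{"op": "drive_tool", "data": {
  "targets": [
    {"travel": [0.043, 0, 0], "dr": [0, 0, 0]},
    {"travel": [0.043, 0, 0], "dr": [0, 0, 0]},
    {"travel": [0.043, 0, 0], "dr": [0, 0, 0]},
    {"travel": [0.043, 0, 0], "dr": [0, 0, 0]},
    {"travel": [0.043, 0, 0], "dr": [0, 0, 0]},
    {"travel": [0.043, 0, 0], "dr": [0, 0, 0]},
    {"travel": [0.043, 0, 0], "dr": [0, 0, 0]},
    {"travel": [0.043, 0, 0], "dr": [0, 0, 0]}
  ]
}}

```text
t: 16.8
ee_pos: [0.5788, 0.0378, 0.0228]
tool_rot: [-2.22, -2.223, 0.0]
wrist_force: [-0.1, -3.4, 3.7]
finger_gap: 0.04
finger_force: 2.3
```

```bash
python3 - <<'E'
from h import *
o,s=wrist(); print(o["ee_pos"],o["tool_rot"]); blobs(s)
E
```

```text
[0.57879467 0.03783333 0.0227691 ] [-2.22003751e+00 -2.22266591e+00  3.42015448e-04]
[449.  19.] 1075 x 0.643 0.645 y 0.143 0.159 mean [0.644 0.15  0.019] ang [0.01 1.  ]
[276. 223.] 13051 x 0.543 0.617 y 0.029 0.101 mean [0.58  0.068 0.016] ang [ 0.99 -0.12]
```

Request:
{"op": "drive_tool", "data": {
  "targets": [
    {"travel": [0.043, 0, 0], "dr": [0, 0, 0]},
    {"travel": [0.043, 0, 0], "dr": [0, 0, 0]},
    {"travel": [0.043, 0, 0], "dr": [0, 0, 0]},
    {"travel": [0.043, 0, 0], "dr": [0, 0, 0]},
    {"travel": [0.043, 0, 0], "dr": [0, 0, 0]},
    {"travel": [0.043, 0, 0], "dr": [0, 0, 0]},
    {"travel": [0.043, 0, 0], "dr": [0, 0, 0]},
    {"travel": [0.043, 0, 0], "dr": [0, 0, 0]}
  ]
}}

```text
t: 17.52
ee_pos: [0.5785, 0.1412, 0.0226]
tool_rot: [-2.22, -2.223, 0.001]
wrist_force: [-0.6, -0.8, -0.6]
finger_gap: 0.0401
finger_force: 0.9
```

Request:
{"op": "drive_tool", "data": {
  "targets": [
    {"travel": [0.04, 0, 0], "dr": [0, 0, 0]},
    {"travel": [0.03, 0, 0], "dr": [0, 0, 0]},
    {"travel": [0.02, 0, 0], "dr": [0, 0, 0]},
    {"travel": [0, 0, 0], "dr": [0, 0, 0]},
    {"travel": [-0.03, 0, 0], "dr": [0, 0, 0]},
    {"travel": [-0.05, 0, 0], "dr": [0, 0, 0]},
    {"travel": [-0.07, 0, 0], "dr": [0, 0, 0]},
    {"travel": [0, 0, 0], "dr": [0, 0, 0]}
  ]
}}

```text
t: 18.18
ee_pos: [0.579, 0.1178, 0.0229]
tool_rot: [2.223, 2.219, -0.001]
wrist_force: [0.3, -0.2, -0.2]
finger_gap: 0.0398
finger_force: 0.0
```

Request:
{"op": "drive_tool", "data": {
  "targets": [
    {"travel": [0, 0, -0.1], "dr": [0, 0, 0]},
    {"travel": [0, 0, -0.1], "dr": [0, 0, 0]},
    {"travel": [0, 0, -0.1], "dr": [0, 0, 0]},
    {"travel": [0, 0, -0.1], "dr": [0, 0, 0]},
    {"travel": [-0.1, 0, 0], "dr": [0, 0, 0]},
    {"travel": [-0.1, 0, 0], "dr": [0, 0, 0]},
    {"travel": [-0.1, 0, 0], "dr": [0, 0, 0]},
    {"travel": [0, 0, 0], "dr": [0, 0, 0]}
  ]
}}

```text
t: 18.85
ee_pos: [0.5791, 0.0266, 0.1432]
tool_rot: [2.224, 2.216, -0.001]
wrist_force: [-0.8, -0.2, 0.1]
finger_gap: 0.0401
finger_force: 0.0
```

Request:
{"op": "drive_tool", "data": {
  "targets": [
    {"travel": [0, 0, 0], "dr": [0, 0, 0]},
    {"travel": [0, 0, 0], "dr": [0, 0, 0]},
    {"travel": [0, 0, 0], "dr": [0, 0, 0]},
    {"travel": [0, 0, 0], "dr": [0, 0, 0]},
    {"travel": [0, 0, 0], "dr": [0, 0, 0]},
    {"travel": [0, 0, 0], "dr": [0, 0, 0]},
    {"travel": [0, 0, 0], "dr": [0, 0, 0]},
    {"travel": [0, 0, 0], "dr": [0, 0, 0]}
  ]
}}

```text
t: 19.52
ee_pos: [0.5789, 0.0321, 0.1428]
tool_rot: [2.22, 2.223, -0.0]
wrist_force: [0.4, 1.1, -1.0]
finger_gap: 0.04
finger_force: 0.0
```

```bash
python3 - <<'E'
from h import *
o,s=wrist(); print(o["ee_pos"],o["dq"]); blobs(s)
s=snapshot("side");print();blobs(s);cv2.imwrite("pics/s5.png",s["frame"])
E
```

```text
[0.57891972 0.03207153 0.14278132] [-0.00626068 -0.00092364  0.00162177  0.00030961  0.00051808  0.00036262]
[19. 24.] 1098 x 0.401 0.406 y 0.149 0.181 mean [0.404 0.164 0.019] ang [0.03 1.  ]
[276.   7.] 850 x 0.556 0.602 y 0.17 0.181 mean [0.58  0.176 0.015] ang [1. 0.]
[370.  28.] 452 x 0.644 0.645 y 0.144 0.181 mean [0.644 0.162 0.019] ang [0.02 1.  ]

[244. 172.] 132 x 0.488 0.54 y 0.18 0.266 mean [0.514 0.208 0.015] ang [0.25 0.97]
[265. 172.] 170 x 0.549 0.608 y 0.166 0.235 mean [0.578 0.196 0.015] ang [0.15 0.99]
[224. 170.] 81 x 0.426 0.486 y 0.221 0.243 mean [0.453 0.232 0.015] ang [ 1.   -0.05]
[319. 236.] 86 x 0.621 0.645 y -0.268 -0.218 mean [ 0.635 -0.247  0.016] ang [ 0.24 -0.97]
```

View pics/s5.png

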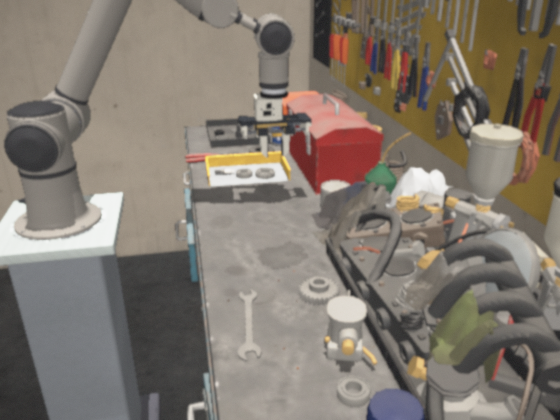

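All three parts lie flat in the pan at (224,171), (244,172) and (265,172). The large bearing's centre is about 54 mm past the mouth, so its rear edge is about 23 mm inside. The gear at (319,289) and spanner at (248,325) have not moved. The gripper is clear of everything, so I hand the job in.

```bash
python3 -c "
from station import *
print(finish_job())"
```

```text
the job is handed in; nothing more can be done
None
```

I swept both bearings and the spark plug along the bench into the yellow pan, and the last image shows all three lying flat, wholly inside it. The gear, piston and spanner look unmoved, and the job was handed in at about 20 s; no verdict was returned.

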